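# Nudge the slide carrier home against the reader's hidden stop

### The job

Pick up the steel post from its round mat and, with the post, nudge the slide carrier along its channel into the slide reader in short gentle pushes, drawing the post clear between pushes, until the carrier just rests against the spring-backed stop hidden under the hood, without driving hard against that stop. Then stand the post upright on its mat again and let go. Do not touch the carrier with the gripper, and leave the bottles and the objective beside the reader where they are.

Things in the scene. Friction and masses are not known exactly. Their poses are not given: they have to be found in the camera images.
- slide_reader: Slide reader, fixed to the desk: aluminium base plate 230 x 86 x 8 mm; origin at the centre of its underside, +x the direction in which the carrier goes in, z up. Local x -115 to 0 mm: open channel, floor 8 mm above the desk, 50 mm wide between two rails 9 mm thick, tops 19 mm above the desk. x 0 to +115 mm: closed white hood 86 mm wide, top 41 mm above the desk.
- channel_end (a point): Near end of the reader's channel, on its floor and centre line; open, no wall. Axes as the reader.
- hood_mouth (a point): Mouth of the hood (50 mm wide, 22 mm high), at the channel floor on the centre line; axes as the reader. Out of sight, 60 to 82 mm further in (where exactly is not known), a stop awaits the carrier's leading face, on a damped spring: no preload, 2.5 N per mm, added to the sliding drag. Over 12 N on the stop is too hard. When the push ends, drag keeps the carrier resting on the stop.
- carrier: Slide carrier, loose in the channel: steel bar 100 x 47 x 18 mm with a glass slide on top; origin at the centre of its underside, x along its length towards the hood, z up. Leading face at local x = +50 mm; 1.5 mm play to each rail. Mass 0.5 to 1 kg, coated, friction about 0.3: sliding drag steady, 1.2 to 4 N, not known beforehand. It must travel 30 to 60 mm; its tail ends up 18 to 40 mm outside the hood.
- carrier_tail (a point): Centre of the carrier's flat tail face (47 x 18 mm, brass patch), the face to push on, 9 mm above the channel floor; axes as the carrier.
- post: Tool: plain round steel post, 12.7 mm in diameter, 75 mm long, 75 g, standing upright on the round mat at the start; origin at the centre of its lower end, z along the post (up at the start).
- post_mat: Round flat rubber mat with a grey face, 64 mm in diameter, 3 mm thick, fixed to the desk to the left or right of the reader; origin at the centre of its underside; the post stands at about its centre.
- amber_vial: Bystander: small bottle with a black cap, 27 mm in diameter, 70 mm tall, standing on the desk on the other side of the reader from the mat; origin at the centre of its underside.
- oil_bottle: Bystander: small bottle with a red cap, 27 mm in diameter, 68 mm tall, standing on the desk beside the hood, left of it; origin at the centre of its underside.
- small_objective: Bystander: small white microscope objective, 29 mm in diameter, 41 mm tall, standing on the desk beside the hood, right of it; origin at the centre of its underside.
There are look-alikes about, which are no part of the job. Of the things that look like the carrier, the largest one is meant.

How it is judged (in metres and radians):
On the way, in this order (a step that is already met when the one before it is completed fails the run):
1. the post is lifted off its mat (height (world z) of post above 0.02 m), for 0.1 s.
2. a first nudge is done: the carrier has moved more than 3 mm, stands still short of the stop, and the post is clear of it (distance of carrier from where it was at the start of the episode above 0.003 m and x of stop_pad_c0 in the frame of carrier above 0.056 m and linear speed of carrier below 0.005 m/s and contact force between post and carrier below 0.05 N), for 0.15 s.
3. the carrier is home against the hidden stop (gap under 1.5 mm) (x of stop_pad_c0 in the frame of carrier below 0.0545 m), for 0.2 s.
At the end, for the whole second after the job is handed in: The carrier rests still against the hidden stop (gap under 1.5 mm), and the post stands upright (within 0.06 rad) and still on its mat, its axis within 27 mm of the mat's centre, released (x of stop_pad_c0 in the frame of carrier below 0.0545 m and linear speed of carrier below 0.005 m/s and horizontal distance between post and post_mat below 0.027 m and angle between post's own z axis and vertical below 0.06 rad and height (world z) of post below 0.006 m and linear speed of post below 0.01 m/s); the robot touches nothing.
It fails at once if the carrier presses the hidden stop with more than 12 N (contact force between carrier and stop_pad_c0 above 12 N).
It fails at once if the gripper or arm touches the carrier (contact force between any of the fingers, the arm and carrier above 0.5 N).
It fails at once if the small bottle with the black cap is moved by more than 15 mm or tipped (distance of amber_vial from where it was at the start of the episode above 0.015 m or angle between amber_vial's own z axis and vertical above 0.3 rad).
It fails at once if the small bottle with the red cap is moved by more than 15 mm or tipped (distance of oil_bottle from where it was at the start of the episode above 0.015 m or angle between oil_bottle's own z axis and vertical above 0.3 rad).
It fails at once if the small microscope objective is moved by more than 15 mm or tipped (distance of small_objective from where it was at the start of the episode above 0.015 m or angle between small_objective's own z axis and vertical above 0.3 rad).
It also fails if it takes over 58 s, if anything falls off the work surface, if the arm or the gripper's body presses on something with over 40 N, if the wrist force passes 120 N, or if a joint passes its speed limit or range.

### The arm

A 7-joint arm with a two-finger parallel gripper is mounted at the origin on the work surface; the furniture and walls round the work are solid. World frame = base frame: x ahead of the robot, y to its left, z up, the work surface at z = 0. Lengths are in mm, angles in rad, forces in N, time in s.
With the tool pointing down it reaches from about 400 to 875 mm from the base axis. Payload 19.3 kg.
Tool frame: the origin (TCP) lies on the mounting face of the last link; the fingertips stand 173 mm ahead of it and the grasp point (between the pads) lies 155 mm ahead of it; z points along the fingers, y is the line along which they close (so a half turn about z gives the same grasp; the last joint's range is limited). The gripper opens to 85 mm and grips with 20 to 120 N. Pads are 22 mm wide; open, the fingers measure 114 mm over their backs; the gripper's body (76 mm by 85 mm) begins 54 mm behind the grasp point. The pads swing forward as they close: fully open they stand 13 mm farther back than shut.
Start: joints at [-1.399, 0.521, -0.036, 1.599, 0.021, 1.021, -0.113], TCP at [149.677, 606.808, 404.691] pointing down, gripper open.
Joint ranges: [-2.91, 2.91], [-0.3, 2.13], [-1.5, 1.42], [0.17, 2.43], [-1.26, 4.41], [0.16, 1.93], [-2.52, 2.52]. Speed limits (rad/s): [1.89, 1.89, 2.39, 2.39, 3.01, 3.01, 3.01].

### API

Orientations are given as a 3x3 rotation matrix whose columns are the frame's x, y, z axes.
In Python, from workcell import observe, get_image, close_job, spot_in, cut_out gives the robot as it stands.
- The arm moves only by the tool play_rows, never from a script. Its argument "increments" is a list of rows, each a list of 4 numbers: the shift along the world's x, y, z in m, then the turn about the world's z in degrees. In form: [[dx, dy, dz, roll], ...]. A call has 1 to 10 rows; each row is the pose to reach, as a shift and turn from the pose commanded when the call began; what a row does not reach only later rows make up. A row lasts 1/8 s, in which the tool goes at most 62.5 mm and 10.7 degrees, less where a joint would pass 70% of its speed; a pose out of reach is approached as far as the arm can. A call with a gripper value outside its range is refused whole. "gripper" is the gripper's target within -1 to 1 (shut at 1, half-way at 0, fully open at -1), set as the call begins (left out, the last holds). The fingers move at their own pace and stop on an object; the grip force is fixed at half the most. Time passes only in rows, so rows that repeat a pose let the fingers close. It gives the time, the measured TCP pose, the force, the opening and the grip force at its end, in the units of the state.
- observe(): the state, without advancing time (a new reading comes with each control period).
- get_image(name): name is "scene" or "top" or "wrist"; returns a dict with "pixels" (420x560x3 uint8, red, green, blue), "z_map" (420x560 float32, mm along the optical axis (not along the pixel's ray), 0 where there is no reading), "vfov" (degrees; the focal length in pixels is half the picture's height over the tangent of half this angle, whatever the lens; pixels are square), "cx", "cy" (the principal point, pixels), "distortion" ([k1, k2, p1, p2, k3] as OpenCV has them; the pictures are not rectified), "view" (4x4, takes a point from world to camera coordinates). Camera axes: x right, y down, z forward; pixel columns grow to the right and rows downward; lengths in mm; the calibration is good to about 2 mm. A picture is of the moment at which its call begins.
- close_job(): hands the job in; it is judged then, once.
Trained networks look in the newest picture that a camera, given by its name, has taken for a name from the list of things; names that differ only in an ending like _2 or _b are one class to them, and where a whole thing is asked for, a point or a joint stands for the part that bears it (a point fixed in the world has none). Each returns a list of dicts, best first, with "p" (0 to 1); they miss things now and then, are a little off and sometimes report something else, mostly with a low value. They report only what shows in the picture. A call takes as long as a camera call. They do not tell look-alikes from the thing itself.
- spot_in(thing, camera): "box" ([left, top, right, bottom] in pixels, round what is visible of it).
- cut_out(thing, camera): "pixels" (420x560 bool, what is visible of it) and "box" ([left, top, right, bottom] in pixels, round what is visible of it).
The state is a dict: "clock": time; "joint_positions": joint angles; "joint_vel": joint speeds; "tau": joint torques, N m; "ee_pos": TCP position; "tool_rot": TCP orientation; "wrist_force": force on the tool from outside, world axes, zero at the start; "ft_torque": the same for the moment, N m; "grip_width": finger opening in mm; "grasp_force": force on a finger pad.
Only numpy, scipy, OpenCV 4.12 (cv2) and the standard library are available. Lean on these libraries where they do the work, as an engineer would, in place of code of your own. Each camera call takes 0.05 s, during which the arm holds its last target. There are 200 camera calls.

## Working session

There is one attempt and no reset: what is moved stays moved. The work goes in short steps, Python scripts to look and compute and a tool call to move; the robot and the scene stay as the last step left them, time stands still between calls to the robot, and variables do not carry over. Pictures are saved under pics/ and viewed, at most 10 in all, crops included, and the job is handed in when it is done.

Besides the shell and the picture viewer there is one more tool, called after "Call:" as name([rows], argument=value, ...), one row to a line, values as JSON. play_rows: Moves the arm, as the interface text tells. Its arguments: {"type":"object","properties":{"increments":{"type":"array","items":{"type":"array","items":{"type":"number"}}},"gripper":{"type":"number"}},"required":["increments"]}

```bash
mkdir -p pics; cat > h.py <<'E'
import numpy as np, cv2
from workcell import *
def cam(im):
    f=210/np.tan(np.radians(im['vfov']/2)); K=np.array([[f,0,im['cx']],[0,f,im['cy']],[0,0,1]]); return K,np.array(im['distortion'],float),np.array(im['view'])
def pts(im,mask):
    K,d,V=cam(im); v,u=np.nonzero(mask&(im['z_map']>0)); z=im['z_map'][v,u]
    n=cv2.undistortPoints(np.c_[u,v].astype(float)[:,None],K,d)[:,0]
    P=np.c_[n*z[:,None],z]; return (P-V[:3,3])@V[:3,:3]
def proj(im,X):
    K,d,V=cam(im); return cv2.projectPoints(np.atleast_2d(X).astype(float),cv2.Rodrigues(V[:3,:3])[0],V[:3,3],K,d)[0][:,0]
def save(im,n): cv2.imwrite('pics/'+n,im['pixels'][:,:,::-1])
E
cat > a.py <<'E'
from h import *
o=observe(); print(o['clock'],o['ee_pos'],o['tool_rot'],o['wrist_force'])
ims={}
for c in ['top','scene']:
    im=get_image(c); ims[c]=im['pixels']; print(c,im['view'].round(2).tolist(),im['vfov'])
    for t in ['slide_reader','carrier','post','post_mat','amber_vial','oil_bottle','small_objective']:
        for r in cut_out(t,c)[:4]:
            P=pts(im,r['pixels']); 
            if len(P): print(c,t,round(r['p'],2),r['box'],np.median(P,0).round(0),np.percentile(P,3,0).round(0),np.percentile(P,97,0).round(0))
cv2.imwrite('pics/a.png',cv2.resize(np.vstack([ims['top'],ims['scene']])[:,:,::-1],(400,600)))
save({'pixels':ims['top']},'top.png');save({'pixels':ims['scene']},'scene.png')
E
python3 a.py
```

```text
0.0 [149.63232261 606.68167857 404.10962321] [[-9.70911075e-01  2.39440283e-01 -1.86048079e-04]
 [ 2.39440338e-01  9.70910409e-01 -1.14126291e-03]
 [-9.26282986e-05 -1.15261222e-03 -9.99999331e-01]] [ 1.00915888  1.23625672 -0.22312436]
top [[0.01, -1.0, 0.01, -145.09], [-1.0, -0.01, -0.07, 505.29], [0.07, -0.01, -1.0, 971.87], [0.0, 0.0, 0.0, 1.0]] 46.11793198151499
top slide_reader 0.55 [260.5, 106.5, 314.2, 220.8] [ 608. -143.   38.] [ 480. -193.    5.] [694. -99.  43.]
top carrier 0.96 [247.4, 270.3, 283.5, 306.8] [ 333. -106.   13.] [ 303. -136.    4.] [363. -76.  16.]
top carrier 0.83 [198.7, 223.4, 235.8, 266.3] [418.  -8.  13.] [390. -41.  -1.] [446.  24.  17.]
top carrier 0.62 [272.9, 157.4, 302.0, 199.2] [ 552. -152.   26.] [ 515. -176.   13.] [ 588. -128.   30.]
top post 0.47 [384.6, 180.8, 394.5, 191.9] [ 536. -348.   64.] [ 531. -356.   12.] [ 543. -345.   80.]
top post_mat 0.95 [373.3, 173.4, 397.6, 203.5] [ 535. -351.    3.] [ 510. -382.   -0.] [ 565. -328.    6.]
top amber_vial 0.77 [181.0, 194.1, 194.2, 209.3] [504.  49.  48.] [493.  41.   7.] [516.  61.  71.]
top oi
[... 824 characters left out ...]
7. -99.  13.] [ 299. -134.    1.] [362. -72.  15.]
scene post 0.47 [321.3, 153.8, 327.4, 180.2] [ 532. -349.   52.] [ 528. -355.   10.] [ 539. -345.   78.]
scene post_mat 0.51 [306.6, 179.0, 337.6, 188.9] [ 531. -349.    3.] [ 507. -382.    1.] [ 563. -325.    5.]
scene amber_vial 0.97 [204.1, 253.8, 224.0, 292.5] [497.  62.  35.] [490.  48.   2.] [511.  68.  69.]
scene oil_bottle 0.92 [180.3, 191.6, 202.2, 233.1] [646. -54.  32.] [638. -92.   0.] [670. -46.  67.]
scene small_objective 0.59 [225.0, 175.2, 233.3, 186.7] [ 670. -203.   35.] [ 664. -214.   25.] [ 683. -196.   42.]
scene small_objective 0.43 [322.0, 152.1, 324.9, 181.1] [ 532. -350.   46.] [ 528. -356.   10.] [ 539. -345.   77.]
```

```bash
cat > b.py <<'E'
from h import *
im=get_image('top'); save(im,'t.png')
H,W=im['z_map'].shape
P=np.zeros((H,W,3)); m=im['z_map']>0; P[m]=pts(im,m)
near=np.zeros((H,W),bool); near[95:230,250:325]=1
hood=m&near&(abs(P[...,2]-41)<5)&(P[...,0]>560)
def rect(k,n):
    q=P[k][:,:2].astype(np.float32); r=cv2.minAreaRect(q); print(n,len(q),r, P[k][:,2].mean()); return r
k=cv2.morphologyEx(hood.astype(np.uint8),cv2.MORPH_OPEN,np.ones((3,3)))>0; rect(k,'hood')
r=[x for x in cut_out('carrier','top')]
for x in r[:3]: rect(x['pixels']&m&(P[...,2]>8),'car')
c=im['pixels'][90:240,170:410]; s=im['pixels']
cv2.imwrite('pics/c.png',cv2.resize(c[:,:,::-1],(800,500),interpolation=cv2.INTER_CUBIC))
E
python3 b.py
```

```text
hood 2364 ((647.3656005859375, -156.70590209960938), (115.13363647460938, 123.1722412109375), 8.641741752624512) 39.88214322040332
car 600 ((418.3609619140625, -7.871040344238281), (73.11309814453125, 33.9717903137207), 55.68964385986328) 12.956326253839713
car 868 ((551.4423217773438, -153.692626953125), (75.06570434570312, 48.938133239746094), 8.427715301513672) 25.92048790526016
car 620 ((333.6912841796875, -106.42835998535156), (34.25434875488281, 73.9471206665039), 45.431732177734375) 13.052379325697986
```

View pics/c.png

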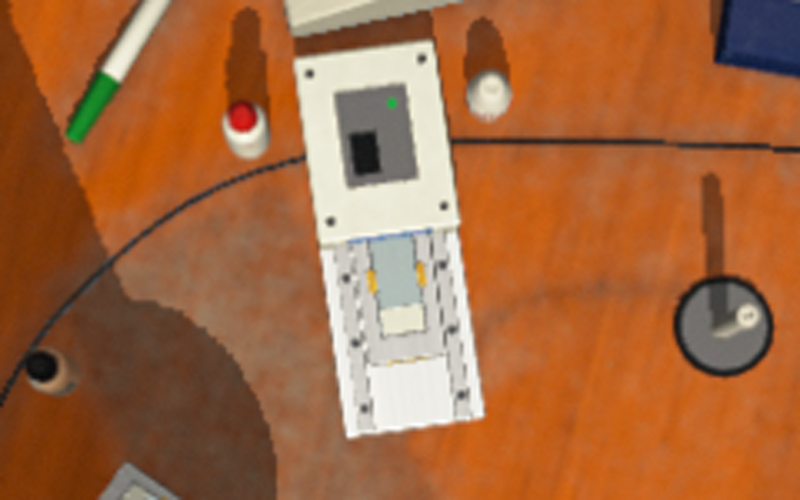

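View pics/scene.png

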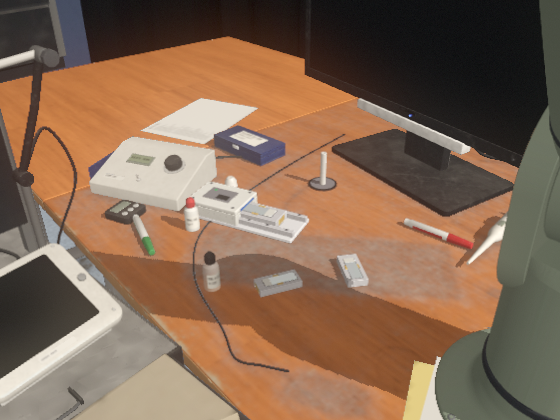

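```bash
cat > b2.py <<'E'
from h import *
print(observe()['clock'])
for c in ['top','scene']:
    im=get_image(c); K,d,V=cam(im); P=pts(im,im['z_map']>0)
    h=P[(P[:,2]>100)&(P[:,0]>350)&(P[:,0]<800)&(P[:,1]<-100)&(P[:,1]>-900)]
    for y in range(-900,-100,50):
        q=h[(h[:,1]>=y)&(h[:,1]<y+50)]
        if len(q): print(c,y,len(q),q.min(0).round(),q.max(0).round())
    if c=='top':
        def ray(u,v,z):
            u=170+u*.3-.35; v=90+v*.3-.35
            n=cv2.undistortPoints(np.array([[[u,v]]],float),K,d)[0,0]; R=V[:3,:3]; C=-R.T@V[:3,3]; w=R.T@np.r_[n,1]; return (C+w*(z-C[2])/w[2]).round(1)
        print('near L/R',ray(348,437,8),ray(483,417,8)); print('hood',[ray(*a,41) for a in [(295,58),(434,40),(459,228),(321,246)]])
        print('tail',ray(368,366,26),ray(443,356,26)); print('mat',ray(724,326,3),'posttop',ray(748,315,78))
E
python3 b2.py
```

```text
0.9
top -650 1051 [ 659. -645.  133.] [ 772. -600.  244.]
top -600 2538 [ 541. -600.  119.] [ 670. -550.  315.]
top -550 5171 [ 420. -550.  116.] [ 563. -500.  392.]
top -500 5158 [ 350. -500.  113.] [ 449. -457.  446.]
near L/R [ 468.2 -122.7    8. ] [ 480.9 -204.8    8. ]
hood [array([694.4, -89.3,  41. ]), array([ 706.3, -172.9,   41. ]), array([ 591.7, -188. ,   41. ]), array([ 580.2, -106.1,   41. ])]
tail [ 510.1 -134.5   26. ] [ 516.5 -179.5   26. ]
mat [ 538.4 -354.8    3. ] posttop [ 537.  -352.3   78. ]
scene -700 3 [ 771. -652.  138.] [ 771. -651.  146.]
scene -650 2341 [ 648. -649.  135.] [ 773. -600.  341.]
scene -600 3362 [ 530. -600.  122.] [ 669. -550.  359.]
scene -550 5056 [ 412. -550.  114.] [ 561. -500.  378.]
scene -500 4040 [ 350. -500.  114.] [ 455. -457.  388.]
```

Call:
play_rows([
  [0.04, -0.04, 0, -7],
  [0.08, -0.08, 0, -14],
  [0.12, -0.12, 0, -21],
  [0.16, -0.16, 0, -28],
  [0.2, -0.2, 0, -35],
  [0.24, -0.245, 0, -42],
  [0.28, -0.29, 0, -49],
  [0.32, -0.335, 0, -56],
  [0.36, -0.375, 0, -62],
  [0.39, -0.407, 0, -67.7],
], gripper=-1)

```text
clock: 2.25
ee_pos: [541.0, 197.9, 404.9]
tool_rot: [[-0.142, 0.99, 0.001], [0.99, 0.142, 0.0], [-0.0, 0.001, -1.0]]
wrist_force: [0.4, 0.9, -0.7]
grip_width: 85.4
grasp_force: 0.0
```

Call:
play_rows([
  [0, -0.06, 0, 0],
  [0, -0.12, 0, 0],
  [0, -0.18, 0, 0],
  [0, -0.24, 0, 0],
  [0, -0.3, 0, 0],
  [0, -0.36, -0.02, 0],
  [0, -0.42, -0.04, 0],
  [0, -0.48, -0.06, 0],
  [-0.003, -0.53, -0.07, 0],
  [-0.003, -0.553, -0.08, 0],
])

```text
clock: 3.5
ee_pos: [535.6, -356.4, 324.1]
tool_rot: [[-0.144, 0.99, -0.001], [0.99, 0.144, -0.001], [-0.001, -0.001, -1.0]]
wrist_force: [0.2, -0.2, 0.3]
grip_width: 85.4
grasp_force: 0.0
```

```bash
cat > w.py <<'E'
from h import *
import sys
o=observe(); print(o['clock'],np.round(o['ee_pos'],1),np.round(o['joint_positions'],2))
im=get_image('wrist'); save(im,sys.argv[1])
for t in ['post','post_mat','carrier']:
    for r in cut_out(t,'wrist')[:2]:
        P=pts(im,r['pixels'])
        if len(P)<5: continue
        print(t,round(r['p'],2),r['box'],np.median(P,0).round(1),P.min(0).round(),P.max(0).round())
        if t=='post':
            q=P[P[:,2]>74]; print(' top',len(q),q.mean(0) if len(q) else '')
        if t=='post_mat':
            print(' circ',cv2.minEnclosingCircle(P[abs(P[:,2]-3)<4][:,:2].astype(np.float32)))
E
python3 w.py w1.png
```

```text
3.5 [ 535.6 -356.4  324.1] [ 0.26  0.67  0.37  1.63 -0.29  0.89  0.88]
post 0.75 [273.1, 181.3, 289.3, 219.1] [ 536.8 -347.5   68.4] [ 531. -363.    3.] [ 547. -345.   81.]
 top 216 [ 537.27659376 -351.49918975   78.39924307]
post_mat 0.68 [251.5, 159.9, 308.4, 214.9] [ 537.1 -349.2    4.5] [ 508. -386.    2.] [ 571. -322.    7.]
 circ ((538.6426391601562, -354.2701721191406), 31.91279411315918)
```

View pics/w1.png

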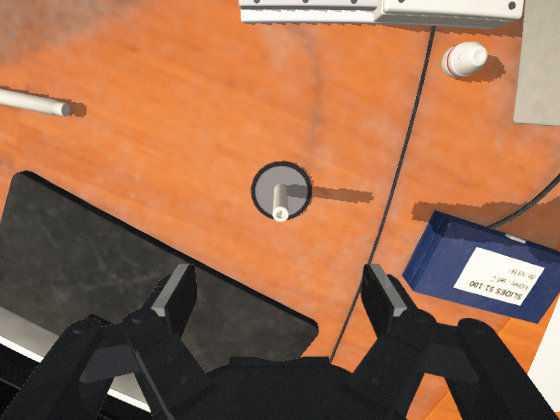

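Call:
play_rows([
  [0.001, 0.0015, -0.02, 0],
  [0.001, 0.0015, -0.045, 0],
  [0.001, 0.0015, -0.07, 0],
  [0.001, 0.0015, -0.09, 0],
  [0.001, 0.0015, -0.105, 0],
  [0.001, 0.0015, -0.111, 0],
  [0.001, 0.0015, -0.111, 0],
])

```text
clock: 4.58
ee_pos: [537.7, -351.7, 213.7]
tool_rot: [[-0.147, 0.989, -0.0], [0.989, 0.147, -0.0], [-0.0, -0.0, -1.0]]
wrist_force: [-0.2, -0.2, -0.1]
grip_width: 85.0
grasp_force: 0.0
```

Call:
play_rows([
  [0, 0, 0, 0],
  [0, 0, 0, 0],
  [0, 0, 0, 0],
  [0, 0, 0, 0],
  [0, 0, 0, 0],
  [0, 0, 0, 0],
  [0, 0, 0, 0],
  [0, 0, 0, 0],
], gripper=1)

```text
clock: 5.58
ee_pos: [537.7, -351.7, 213.8]
tool_rot: [[-0.147, 0.989, 0.0], [0.989, 0.147, -0.0], [-0.0, 0.0, -1.0]]
wrist_force: [0.9, 0.7, 1.6]
grip_width: 11.4
grasp_force: 58.4
```

Call:
play_rows([
  [0, 0, 0.01, 0],
  [0, 0, 0.03, 0],
  [0, 0, 0.05, 0],
  [0, 0, 0.06, 0],
  [-0.008, 0.03, 0.06, 0],
  [-0.018, 0.07, 0.06, 0],
  [-0.029, 0.11, 0.06, 0],
  [-0.04, 0.15, 0.06, 0],
  [-0.049, 0.185, 0.06, 0],
  [-0.051, 0.191, 0.06, 0],
])

```text
clock: 6.82
ee_pos: [486.5, -158.6, 274.1]
tool_rot: [[-0.15, 0.989, 0.0], [0.989, 0.15, 0.001], [0.001, 0.0, -1.0]]
wrist_force: [0.1, -0.2, -0.7]
grip_width: 11.0
grasp_force: 58.4
```

```bash
cat > v.py <<'E'
from h import *
import sys
o=observe(); print(o['clock'],np.round(o['ee_pos'],1),o['wrist_force'].round(2) if hasattr(o['wrist_force'],'round') else o['wrist_force'])
for c in ['wrist','top','scene']:
    im=get_image(c); save(im,sys.argv[1]+c+'.png')
    for t in ['post','carrier']:
        for r in cut_out(t,c)[:3]:
            P=pts(im,r['pixels'])
            if len(P)<5: continue
            if t=='carrier' and np.median(P[:,0])<480: continue
            print(c,t,round(r['p'],2),r['box'],np.median(P,0).round(1),P.min(0).round(),P.max(0).round())
            if t=='carrier':
                q=P[abs(P[:,2]-27)<5][:,:2]; print(cv2.minAreaRect(q.astype(np.float32)))
E
python3 v.py v1
```

```text
6.825 [ 486.5 -158.6  274.1] [ 0.08 -0.21 -0.71]
wrist post 0.66 [266.0, 230.9, 294.4, 322.9] [ 487.2 -153.6  124.5] [ 481. -280.    0.] [ 517. -148.  141.]
wrist post 0.6 [449.1, 277.5, 495.0, 314.5] [ 670.6 -202.5   30.7] [ 664. -226.    1.] [ 688. -193.   44.]
wrist carrier 0.91 [309.6, 189.8, 412.1, 249.6] [ 551.  -148.8   27.9] [ 511. -180.   11.] [ 594. -123.   31.]
((552.9583740234375, -151.99407958984375), (78.6984634399414, 47.58258056640625), 8.183478355407715)
scene post 0.63 [290.8, 166.9, 296.8, 202.4] [ 484.6 -158.3   99.8] [ 479. -168.   66.] [ 492. -154.  139.]
scene carrier 0.79 [243.4, 198.0, 285.7, 226.9] [ 543.5 -147.1   25.7] [ 508. -183.   11.] [ 590. -124.   29.]
((550.3959350585938, -153.3328094482422), (81.01734161376953, 51.297607421875), 7.438864707946777)
```

View pics/v1wrist.png

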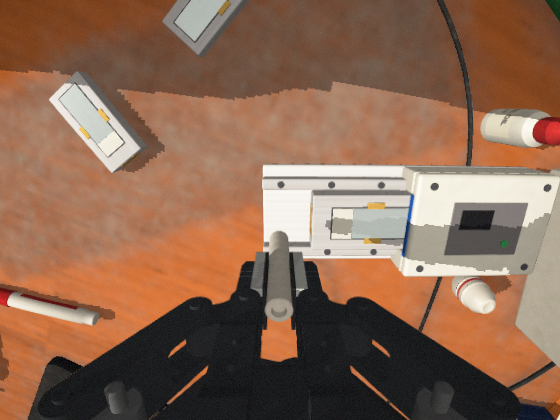

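Call:
play_rows([
  [0, 0, -0.015, 0],
  [0, 0, -0.03, 0],
  [0, 0, -0.043, 0],
  [0, 0, -0.05, 0],
  [0, 0, -0.05, 0],
  [0, 0, -0.05, 0],
])

```text
clock: 8.02
ee_pos: [486.8, -160.8, 224.0]
tool_rot: [[-0.147, 0.989, 0.0], [0.989, 0.147, -0.0], [-0.0, 0.0, -1.0]]
wrist_force: [0.1, 0.2, 0.1]
grip_width: 11.4
grasp_force: 58.4
```

Call:
play_rows([
  [0.004, 0.0006, 0, 0],
  [0.008, 0.0012, 0, 0],
  [0.012, 0.0018, 0, 0],
  [0.014, 0.0021, 0, 0],
  [0.014, 0.0021, 0, 0],
  [0.014, 0.0021, 0, 0],
])

```text
clock: 8.78
ee_pos: [500.6, -158.6, 223.7]
tool_rot: [[-0.147, 0.989, -0.0], [0.989, 0.147, 0.0], [0.0, -0.0, -1.0]]
wrist_force: [-0.2, -0.4, -1.6]
grip_width: 11.5
grasp_force: 58.4
```

Call:
play_rows([
  [0.002, 0.0003, 0, 0],
  [0.004, 0.0006, 0, 0],
  [0.006, 0.0009, 0, 0],
  [0.008, 0.0012, 0, 0],
  [0.01, 0.0015, 0, 0],
  [0.0115, 0.0017, 0, 0],
  [0.013, 0.0019, 0, 0],
  [0.0145, 0.0022, 0, 0],
  [0.016, 0.0024, 0, 0],
])

```text
clock: 9.9
ee_pos: [516.8, -156.1, 223.6]
tool_rot: [[-0.147, 0.989, -0.0], [0.989, 0.147, 0.0], [0.0, -0.0, -1.0]]
wrist_force: [-3.8, -0.0, -2.3]
grip_width: 11.4
grasp_force: 58.6
```

Call:
play_rows([
  [0, 0, 0, 0],
  [-0.003, -0.0004, 0, 0],
  [-0.006, -0.0009, 0, 0],
  [-0.006, -0.0009, 0, 0],
  [-0.006, -0.0009, 0, 0],
  [-0.006, -0.0009, 0, 0],
])

```text
clock: 10.65
ee_pos: [510.8, -157.1, 223.7]
tool_rot: [[-0.147, 0.989, 0.0], [0.989, 0.147, -0.0], [-0.0, 0.0, -1.0]]
wrist_force: [-0.1, 0.2, -0.7]
grip_width: 11.4
grasp_force: 58.5
```

```bash
sed -i "s/\['wrist','top','scene'\]/['wrist']/; s/\['post','carrier'\]/['carrier']/" v.py; python3 v.py v2
```

```text
10.65 [ 510.8 -157.1  223.7] [-0.06  0.25 -0.67]
wrist carrier 0.94 [296.8, 207.7, 407.4, 281.9] [ 558.3 -146.1   27.9] [ 521. -178.    8.] [ 594. -121.   34.]
((558.7554931640625, -151.54566955566406), (70.17179107666016, 49.42788314819336), 10.466739654541016)
```

Call:
play_rows([
  [0.003, 0.0004, 0, 0],
  [0.006, 0.0009, 0, 0],
  [0.008, 0.0012, 0, 0],
  [0.01, 0.0015, 0, 0],
  [0.012, 0.0018, 0, 0],
  [0.014, 0.0021, 0, 0],
  [0.016, 0.0024, 0, 0],
])

```text
clock: 11.62
ee_pos: [526.3, -154.8, 223.5]
tool_rot: [[-0.147, 0.989, -0.001], [0.989, 0.147, 0.0], [0.0, -0.001, -1.0]]
wrist_force: [-5.7, -1.5, 1.8]
grip_width: 11.2
grasp_force: 58.8
```

Call:
play_rows([
  [0, 0, 0, 0],
  [-0.003, -0.0004, 0, 0],
  [-0.004, -0.0006, 0, 0],
  [-0.004, -0.0006, 0, 0],
  [-0.004, -0.0006, 0, 0],
])

```text
clock: 12.25
ee_pos: [522.8, -155.3, 223.7]
tool_rot: [[-0.147, 0.989, 0.0], [0.989, 0.147, -0.0], [-0.0, 0.0, -1.0]]
wrist_force: [-0.2, -0.0, -0.7]
grip_width: 10.9
grasp_force: 58.6
```

Call:
play_rows([
  [0.003, 0.0004, 0, 0],
  [0.005, 0.0007, 0, 0],
  [0.0065, 0.001, 0, 0],
  [0.008, 0.0012, 0, 0],
  [0.0095, 0.0014, 0, 0],
  [0.011, 0.0016, 0, 0],
])

```text
clock: 13.0
ee_pos: [533.4, -153.7, 223.5]
tool_rot: [[-0.147, 0.989, -0.001], [0.989, 0.147, 0.0], [0.0, -0.001, -1.0]]
wrist_force: [-4.8, -0.9, 1.1]
grip_width: 10.9
grasp_force: 58.8
```

Call:
play_rows([
  [0, 0, 0, 0],
  [-0.003, -0.0004, 0, 0],
  [-0.004, -0.0006, 0, 0],
  [-0.004, -0.0006, 0, 0],
  [-0.004, -0.0006, 0, 0],
])

```text
clock: 13.62
ee_pos: [529.8, -154.3, 223.7]
tool_rot: [[-0.147, 0.989, 0.0], [0.989, 0.147, 0.0], [-0.0, 0.0, -1.0]]
wrist_force: [0.5, 0.4, -1.0]
grip_width: 10.9
grasp_force: 58.6
```

```bash
python3 v.py v3
```

```text
13.625 [ 529.8 -154.3  223.7] [ 0.49  0.44 -0.98]
wrist carrier 0.72 [294.9, 206.2, 379.5, 280.7] [ 566.8 -143.7   27.8] [ 538. -174.   12.] [ 592. -121.   35.]
((565.0028076171875, -148.2295684814453), (51.670005798339844, 51.64767074584961), 5.06933069229126)
```

Call:
play_rows([
  [0.002, 0.0003, 0, 0],
  [0.0035, 0.0005, 0, 0],
  [0.0045, 0.0007, 0, 0],
  [0.0055, 0.0008, 0, 0],
  [0.0065, 0.001, 0, 0],
  [0.007, 0.001, 0, 0],
])

```text
clock: 14.48
ee_pos: [536.3, -153.3, 223.5]
tool_rot: [[-0.147, 0.989, -0.001], [0.989, 0.147, 0.0], [0.0, -0.001, -1.0]]
wrist_force: [-5.1, -0.6, 0.4]
grip_width: 11.4
grasp_force: 58.9
```

Call:
play_rows([
  [-0.002, -0.0003, 0, 0],
  [-0.004, -0.0006, 0, 0],
  [-0.004, -0.0006, 0, 0],
  [-0.002, -0.0003, 0, 0],
  [-0.0005, 0, 0, 0],
  [0.0005, 0, 0, 0],
  [0.0015, 0.0002, 0, 0],
  [0.0025, 0.0004, 0, 0],
  [0.003, 0.0004, 0, 0],
])

```text
clock: 15.6
ee_pos: [539.3, -153.0, 223.5]
tool_rot: [[-0.147, 0.989, -0.001], [0.989, 0.147, 0.0], [0.0, -0.001, -1.0]]
wrist_force: [-4.9, -0.6, 0.7]
grip_width: 10.8
grasp_force: 58.9
```

Call:
play_rows([
  [-0.002, -0.0003, 0, 0],
  [-0.004, -0.0006, 0, 0],
  [-0.004, -0.0006, 0, 0],
  [-0.002, -0.0003, 0, 0],
  [-0.0005, 0, 0, 0],
  [0.0005, 0.0001, 0, 0],
  [0.0015, 0.0002, 0, 0],
  [0.0025, 0.0004, 0, 0],
  [0.003, 0.0005, 0, 0],
])

```text
clock: 16.73
ee_pos: [542.3, -152.4, 223.5]
tool_rot: [[-0.147, 0.989, -0.001], [0.989, 0.147, 0.0], [0.0, -0.001, -1.0]]
wrist_force: [-4.3, 0.3, 0.6]
grip_width: 10.8
grasp_force: 58.9
```

Call:
play_rows([
  [-0.002, -0.0003, 0, 0],
  [-0.004, -0.0006, 0, 0],
  [-0.004, -0.0006, 0, 0],
  [-0.002, -0.0003, 0, 0],
  [-0.0005, 0, 0, 0],
  [0.0005, 0.0001, 0, 0],
  [0.0015, 0.0002, 0, 0],
  [0.0025, 0.0004, 0, 0],
  [0.003, 0.0005, 0, 0],
])

```text
clock: 17.85
ee_pos: [545.3, -152.0, 223.5]
tool_rot: [[-0.147, 0.989, -0.001], [0.989, 0.147, 0.0], [0.0, -0.001, -1.0]]
wrist_force: [-4.8, -0.1, 1.1]
grip_width: 11.1
grasp_force: 58.9
```

Call:
play_rows([
  [-0.002, -0.0003, 0, 0],
  [-0.004, -0.0006, 0, 0],
  [-0.004, -0.0006, 0, 0],
  [-0.002, -0.0003, 0, 0],
  [-0.0005, 0, 0, 0],
  [0.0005, 0.0001, 0, 0],
  [0.0015, 0.0002, 0, 0],
  [0.0025, 0.0004, 0, 0],
  [0.003, 0.0005, 0, 0],
])

```text
clock: 18.98
ee_pos: [548.3, -151.5, 223.5]
tool_rot: [[-0.147, 0.989, -0.001], [0.989, 0.147, 0.0], [0.0, -0.001, -1.0]]
wrist_force: [-5.3, -0.4, 0.4]
grip_width: 10.9
grasp_force: 59.0
```

Call:
play_rows([
  [-0.002, -0.0003, 0, 0],
  [-0.004, -0.0006, 0, 0],
  [-0.004, -0.0006, 0, 0],
  [-0.002, -0.0003, 0, 0],
  [-0.0005, 0, 0, 0],
  [0.0005, 0.0001, 0, 0],
  [0.0015, 0.0002, 0, 0],
  [0.0025, 0.0004, 0, 0],
  [0.003, 0.0005, 0, 0],
])

```text
clock: 20.1
ee_pos: [551.3, -150.9, 223.5]
tool_rot: [[-0.147, 0.989, -0.001], [0.989, 0.147, 0.0], [0.0, -0.001, -1.0]]
wrist_force: [-4.4, -0.7, 0.7]
grip_width: 11.0
grasp_force: 59.0
```

```bash
python3 v.py v4
```

```text
20.1 [ 551.3 -150.9  223.5] [-4.4  -0.68  0.72]
wrist carrier 0.69 [287.9, 204.7, 343.2, 281.6] [ 574.6 -139.8   27.6] [ 555. -176.    8.] [ 592. -120.   75.]
((573.5262451171875, -147.00021362304688), (32.4165153503418, 51.226898193359375), 6.4182515144348145)
```

View pics/v4wrist.png

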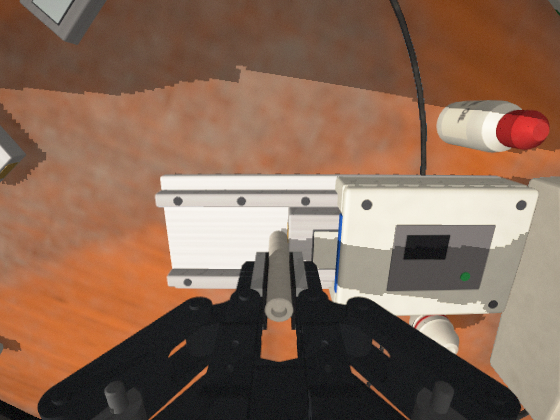

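Call:
play_rows([
  [-0.002, -0.0003, 0, 0],
  [-0.004, -0.0006, 0, 0],
  [-0.004, -0.0006, 0, 0],
  [-0.002, -0.0003, 0, 0],
  [-0.0005, 0, 0, 0],
  [0.0005, 0.0001, 0, 0],
  [0.0015, 0.0002, 0, 0],
  [0.0025, 0.0004, 0, 0],
  [0.003, 0.0005, 0, 0],
])

```text
clock: 21.32
ee_pos: [554.0, -150.6, 223.4]
tool_rot: [[-0.146, 0.989, -0.002], [0.989, 0.146, 0.0], [0.0, -0.002, -1.0]]
wrist_force: [-6.9, -1.6, 3.2]
grip_width: 10.6
grasp_force: 59.2
```

Call:
play_rows([
  [-0.002, -0.0003, 0, 0],
  [-0.004, -0.0006, 0, 0],
  [-0.004, -0.0006, 0, 0],
  [-0.002, -0.0003, 0, 0],
  [-0.0005, 0, 0, 0],
  [0, 0, 0, 0],
  [0.0003, 0, 0, 0],
  [0.0006, 0.0001, 0, 0],
  [0.0009, 0.0001, 0, 0],
])

```text
clock: 22.45
ee_pos: [554.6, -150.5, 223.4]
tool_rot: [[-0.146, 0.989, -0.003], [0.989, 0.146, 0.0], [0.001, -0.003, -1.0]]
wrist_force: [-9.2, -0.9, 3.4]
grip_width: 11.1
grasp_force: 59.4
```

Call:
play_rows([
  [-0.004, -0.0006, 0, 0],
  [-0.01, -0.0015, 0, 0],
  [-0.015, -0.0022, 0, 0],
  [-0.018, -0.0026, 0.01, 0],
  [-0.018, -0.0026, 0.03, 0],
  [-0.018, -0.0026, 0.05, 0],
  [-0.018, -0.0026, 0.06, 0],
  [-0.018, -0.03, 0.06, 0],
  [-0.018, -0.075, 0.06, 0],
  [-0.018, -0.12, 0.06, 0],
])

```text
clock: 23.7
ee_pos: [537.6, -271.3, 283.8]
tool_rot: [[-0.148, 0.989, 0.0], [0.989, 0.148, 0.0], [0.0, 0.0, -1.0]]
wrist_force: [0.5, -0.8, -0.8]
grip_width: 11.4
grasp_force: 58.8
```

Call:
play_rows([
  [0, -0.035, 0, 0],
  [0.0005, -0.065, 0, 0],
  [0.001, -0.08, 0, 0],
  [0.001, -0.0825, 0, 0],
  [0.001, -0.0825, -0.02, 0],
  [0.001, -0.0825, -0.03, 0],
  [0.001, -0.0825, -0.035, 0],
  [0.001, -0.0825, -0.035, 0],
])

```text
clock: 24.7
ee_pos: [538.6, -352.5, 248.3]
tool_rot: [[-0.147, 0.989, -0.001], [0.989, 0.147, 0.0], [0.0, -0.001, -1.0]]
wrist_force: [0.4, 0.3, -1.3]
grip_width: 11.4
grasp_force: 58.8
```

```bash
cat > p.py <<'E'
from h import *
o=observe(); print(o['clock'],np.round(o['ee_pos'],1))
for c in ['scene','wrist','top']:
    im=get_image(c); save(im,'p'+c+'.png')
    for r in cut_out('post',c)[:2]:
        P=pts(im,r['pixels']); 
        if len(P)<10 or np.median(P[:,1])>-300: continue
        print(c,len(P),r['box'],P.min(0).round(),P.max(0).round())
        P=P[(P[:,2]>P[:,2].min()+4)]; m=np.median(P,0); P=P[np.linalg.norm((P-m)[:,:2],axis=1)<12]
        print(' slope dx/dz,dy/dz',np.polyfit(P[:,2],P[:,0],1).round(3),np.polyfit(P[:,2],P[:,1],1).round(3))
im=get_image('scene');cv2.imwrite('pics/pc.png',cv2.resize(im['pixels'][100:220,260:400,::-1],(700,600),interpolation=cv2.INTER_CUBIC))
for r in cut_out('carrier','top'):
    P=pts(get_image('top'),r['pixels']); print('carrier',P.min(0).round(),P.max(0).round())
E
python3 p.py
```

```text
24.7 [ 538.6 -352.5  248.3]
scene 169 [320.1, 137.0, 326.9, 168.7] [ 529. -480.   -2.] [ 620. -343.  113.]
 slope dx/dz,dy/dz [4.30000e-02 5.32472e+02] [ 2.10000e-02 -3.50912e+02]
wrist 1918 [267.6, 230.9, 295.0, 320.8] [ 534. -368.    5.] [ 546. -346.  116.]
 slope dx/dz,dy/dz [8.00000e-03 5.38629e+02] [-5.90000e-02 -3.43643e+02]
carrier [ 558. -172.    6.] [ 590. -126.   32.]
carrier [641. -72.  15.] [661. -50.  71.]
```

View pics/pc.png

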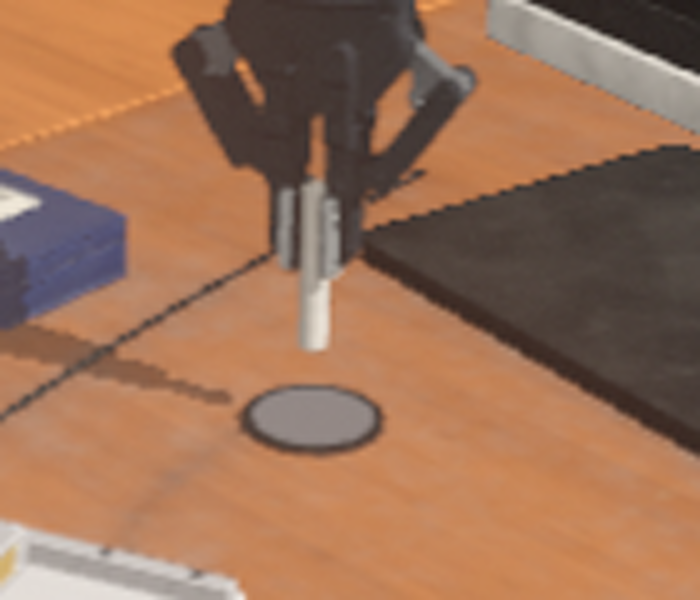

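Call:
play_rows([
  [0, 0, -0.012, 0],
  [0, 0, -0.022, 0],
  [0, 0, -0.029, 0],
  [0, 0, -0.032, 0],
  [0, 0, -0.0335, 0],
  [0, 0, -0.034, 0],
  [0, 0, -0.0345, 0],
  [0, 0, -0.0345, 0],
])

```text
clock: 26.2
ee_pos: [538.6, -352.8, 214.3]
tool_rot: [[-0.147, 0.989, 0.0], [0.989, 0.147, -0.0], [-0.0, 0.0, -1.0]]
wrist_force: [-0.6, -0.2, -0.7]
grip_width: 11.2
grasp_force: 58.8
```

Call:
play_rows([
  [0, 0, -0.0003, 0],
  [0, 0, -0.0006, 0],
  [0, 0, -0.0006, 0],
])

```text
clock: 26.58
ee_pos: [538.6, -352.8, 213.7]
tool_rot: [[-0.147, 0.989, 0.0], [0.989, 0.147, -0.0], [-0.0, 0.0, -1.0]]
wrist_force: [-0.6, 0.8, 3.0]
grip_width: 11.2
grasp_force: 59.1
```

Call:
play_rows([
  [0, 0, -0.0002, 0],
  [0, 0, -0.0004, 0],
  [0, 0, -0.0004, 0],
])

```text
clock: 26.95
ee_pos: [538.6, -352.9, 213.7]
tool_rot: [[-0.147, 0.989, 0.0], [0.989, 0.147, -0.0], [-0.0, 0.0, -1.0]]
wrist_force: [-1.4, 1.1, 7.8]
grip_width: 11.5
grasp_force: 59.6
```

Call:
play_rows([
  [0, 0, 0.0004, 0],
  [0, 0, 0.0004, 0],
  [0, 0, 0.0004, 0],
  [0, 0, 0.0004, 0],
  [0, 0, 0.0004, 0],
  [0, 0, 0.0004, 0],
  [0, 0, 0.0004, 0],
  [0, 0, 0.0004, 0],
], gripper=-1)

```text
clock: 27.95
ee_pos: [538.6, -352.8, 213.6]
tool_rot: [[-0.147, 0.989, -0.0], [0.989, 0.147, -0.0], [-0.0, -0.0, -1.0]]
wrist_force: [1.0, -0.4, -0.7]
grip_width: 85.3
grasp_force: 0.0
```

Call:
play_rows([
  [0, 0, 0.01, 0],
  [0, 0, 0.03, 0],
  [0, 0, 0.055, 0],
  [0, 0, 0.085, 0],
  [0, 0, 0.11, 0],
  [0, 0, 0.12, 0],
  [0, 0, 0.12, 0],
  [0, 0, 0.12, 0],
])

```text
clock: 28.95
ee_pos: [538.4, -352.6, 332.8]
tool_rot: [[-0.147, 0.989, -0.001], [0.989, 0.147, 0.001], [0.001, -0.001, -1.0]]
wrist_force: [0.1, 1.2, -0.4]
grip_width: 85.3
grasp_force: 0.0
```

```bash
python3 w.py w5.png; python3 v.py v5; python3 -c "
import cv2
from h import *
im=get_image('scene');cv2.imwrite('pics/pd.png',cv2.resize(im['pixels'][130:260,170:360,::-1],(760,520),interpolation=cv2.INTER_CUBIC))"
```

```text
28.95 [ 538.4 -352.6  332.8] [ 0.24  0.66  0.38  1.63 -0.3   0.91  0.88]
post 0.74 [270.3, 186.7, 287.0, 222.3] [ 539.2 -348.6   65.1] [ 533. -370.    2.] [ 550. -346.   81.]
 top 194 [ 539.79283635 -352.14198681   78.36958921]
post_mat 0.84 [249.4, 162.0, 306.1, 217.9] [ 534.6 -349.1    4.5] [ 507. -385.    2.] [ 571. -323.    7.]
 circ ((538.89892578125, -354.41656494140625), 31.752540588378906)
carrier 0.73 [340.7, 0.0, 376.8, 5.2] [ 580.3 -172.7   22.2] [ 565. -175.   16.] [ 595. -170.   28.]
29.15 [ 538.5 -352.8  332.9] [0.85 0.65 0.19]
wrist carrier 0.56 [337.9, 0.0, 377.2, 3.6] [ 580.6 -172.9   20.9] [ 564. -175.   10.] [ 594. -170.   28.]
((580.0286865234375, -173.800048828125), (28.6296443939209, 3.3402369022369385), 8.601765632629395)
```

View pics/pd.png

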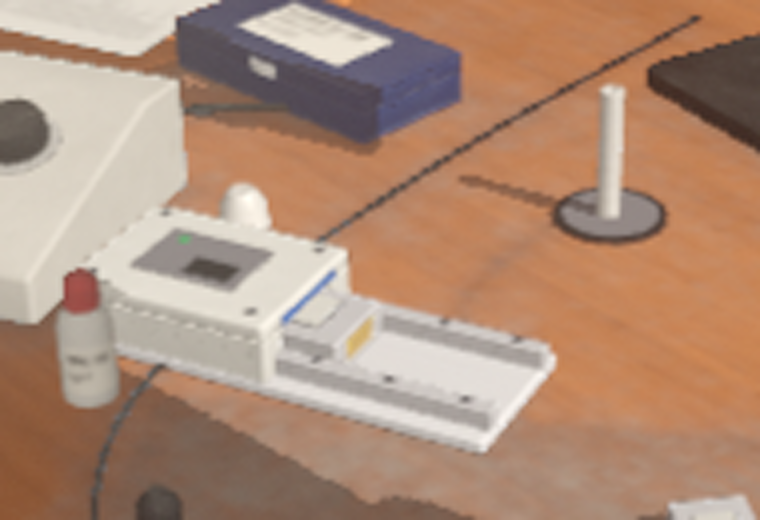

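```bash
python3 -c "
from workcell import *
print(close_job())"
```

```text
the job is handed in; nothing more can be done
None
```

The job is handed in: the carrier was nudged in until the force rise at about 47 mm of travel matched the stop's spring (about 5 N on the stop, estimated), the post stands upright and released near the centre of its mat, and the oil bottle and objective looked unmoved in the last picture (the black-capped vial was barely in view, but the arm stayed well clear of it after the start); no verdict was returned.

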